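# Seat the locating probe in the hidden socket of a pump unit

### The arm

A 6-joint arm with a two-finger parallel gripper is mounted at the origin on the work surface. World frame = base frame: x ahead of the robot, y to its left, z up, the work surface at z = 0. Lengths are in m, angles in rad, forces in N, time in s.
With the tool pointing down it reaches from about 0.25 to 0.725 m from the base axis. Payload 4 kg.
Tool frame: the origin (TCP) lies between the finger pads; the fingertips stand 17 mm ahead of it and the grasp point (between the pads) lies 2 mm behind it; z points along the fingers, x is the direction in which the jaws open and shut, and the axes are right-handed (so a half turn about z gives the same grasp; the last joint's range is limited). The gripper opens to 85 mm and grips with 20 to 120 N. Pads are 22 mm wide; open, the fingers measure 114 mm over their backs; the gripper's body (76 mm by 85 mm) begins 54 mm behind the grasp point. The pads swing forward as they close: fully open they stand 13 mm farther back than shut.
Start: joints at [1.251, 0.241, 0.005, 1.335, 0, 1.571], TCP at [0.157, 0.475, 0.223] pointing down, gripper open.
Joint ranges: [-2.72, 2.72], [-1.05, 1.87], [-1.09, 1.28], [-1.99, 2.15], [-1.42, 1.44], [-3.14, 3.14]. Speed limits (rad/s): [2.79, 2.79, 3.14, 3.14, 3.14, 3.14].

### API

Orientations are given as a unit quaternion [x, y, z, w].
In Python, from workcell import telemetry, cams, workorder gives the robot as it stands. The module is installed in compiled form; this text tells all that it offers.
- The arm moves only by the tool apply_moves, never from a script. Its argument "moves" is a list that holds one entry, the list of rows, each a list of 4 numbers: the shift along the tool's x, y, z in mm, then the turn about the tool's z in degrees. A call has exactly 10 rows; each row shifts and turns the pose as measured when the row begins, along the tool's axes as they then stand; what a row does not reach is not made up. A row lasts 1/10 s, in which the tool goes at most 50 mm and 8.59 degrees, less where a joint would pass 70% of its speed; a pose out of reach is approached as far as the arm can. A call with a gripper value outside its range is refused whole. "hand" is the gripper's target within -1 to 1 (fully open at 1, half-way at 0, shut at -1), set as the call begins (left out, the last holds). The fingers move at their own pace and stop on an object; the grip force is fixed at half the most. Time passes only in rows, so rows that do not move let the fingers close, or fill a call up. It gives the time, the measured TCP pose, the force and the opening at its end, in the units of the state.
- telemetry.get_obs(): the state, without advancing time (a new reading comes with each control period).
- cams.camera(name): name is "side" or "top" or "wrist"; returns a dict with "color" (420x560x3 uint8, red, green, blue), "fovy" (degrees; the focal length in pixels is half the picture's height over the tangent of half this angle, whatever the lens; pixels are square), "cx", "cy" (the principal point, pixels), "camera_from_world" (4x4, takes a point from world to camera coordinates). Camera axes: x right, y down, z forward; pixel columns grow to the right and rows downward; lengths in m; the calibration is good to about 2 mm. A picture is of the moment at which its call begins. There is no depth.
- workorder.job_done(): hands the job in, once; it reports no verdict.
The state is a dict: "clock": time; "joint_pos": joint angles; "joint_vel": joint speeds; "tau": joint torques, N m; "eef_pos": TCP position; "tool_rot": TCP orientation; "ft_force": force on the tool from outside, world axes, zero at the start; "ft_torque": the same for the moment, N m; "grip_width": finger opening in m.
Only numpy, scipy, OpenCV 4.12 (cv2) and the standard library are available. Lean on these libraries where they do the work, as an engineer would, in place of code of your own. Each camera call takes 0.05 s, during which the arm holds its last target. There are 200 camera calls.

### The job

Take the steel locating probe out of its stand, set its round nose in the groove of the pump unit's cover plate and slide it gently along until it drops through the hidden sprung shutter in the groove floor. Then push it fully home, with its collar down on the cover plate, and let go of it, leaving it standing there. Press only gently on the unit, never with 35 N or more, and leave the wrench, the jar and the meter where they lie.

Things in the scene. Friction and masses are not known exactly. Their poses are not given: they have to be found in the camera images.
- unit: Pump drive unit: low white metal box, 170 (its x) by 250 (its y) by 65 mm high, fast on the bench. Its top is a bare aluminium cover plate with one groove in the middle; two round ports, 20 mm long, on its -x face. Origin: centre of its underside; z up. A contact force over 35 N between anything and the unit, even for a moment, spoils it; the cover and the groove floor are rigid.
- groove_mid (a point): Middle of the groove, along and across, at the level of the cover's upper face (65 mm above the bench). Axes as the unit's: y along the groove, z up. The groove is straight, 100 mm long, 14.5 mm wide, 3 mm deep, square-walled, with a dark steel floor. In that floor is a hidden socket, its centre anywhere within 36 mm of this point along the groove, elsewhere every time.
- groove_end (a point): The +y end of the groove, at mid width, at the level of the cover's upper face. The socket in the groove floor is square, 14.5 by 14.5 mm, 28 mm deep below the floor, and closed by a flush shutter of the same steel, not to be told from the floor by eye. The shutter is held up by a soft spring: it gives way at about 1 N and returns up if not held down; the probe's own weight holds it down.
- probe: Steel locating probe, all round, 85 mm long, about 0.25 kg. From below: a shank 12 mm thick with a hemispherical nose, 25 mm long in all; a collar 27 mm across (25 to 30 mm above the tip); a handle 24 mm across (30 to 85 mm above the tip), to be gripped from above. Origin: tip of the nose; z runs up to the handle. It starts upright in the stand, collar resting on the stand's top.
- probe_tip (a point): The lowest point of the probe's nose (the same point as the probe's origin).
- probe_collar (a point): The centre of the underside of the probe's collar, 25 mm above the tip. When the probe is home this lies at the level of the cover's upper face.
- stand: Black plastic block, 60 by 60 mm and 40 mm high, fast on the bench, with an upright round hole 16 mm in diameter and 30 mm deep in the middle of its top, in which the probe starts. Origin: centre of its underside; z up.
- wrench: Bystander: steel spanner, 150 mm long, lying on the bench beyond the stand. To be left alone. Origin: its middle, on the bench.
- jar: Bystander: small round jar with a white lid and an amber band, 60 mm in diameter and 70 mm high, beyond the unit. To be left alone. Origin: centre of its underside.
- meter: Bystander: grey hand-held meter, 90 by 170 by 35 mm, lying on the bench to the left of the unit. To be left alone. Origin: centre of its underside.
There are look-alikes about, which are no part of the job. Of the things shaped like the probe, the steel one is meant.

How it is judged:
On the way, in this order (a step that is already met when the one before it is completed fails the run):
1. the probe is lifted clear out of its stand (z of probe_tip in the frame of stand above 0.042 m), for 0.1 s.
2. the probe has dropped into the socket in the groove: its tip is over 12 mm below the cover's upper face (z of probe_tip in the frame of groove_mid below -0.012 m and horizontal distance between probe_tip and groove_mid below 0.05 m), for 0.1 s.
At the end, for the whole second after the job is handed in: The probe stands fully home in the socket in the groove: the underside of its collar within 2.5 mm of the cover's upper face, its tip within 50 mm of the groove's middle, upright within 0.1 rad, at rest (under 0.02 m/s) and released (under 0.1 N from the fingers) (z of probe_collar in the frame of groove_mid below 0.0025 m and horizontal distance between probe_tip and groove_mid below 0.05 m and angle between probe's own z axis and vertical below 0.1 rad and linear speed of probe below 0.02 m/s and contact force between probe and the fingers below 0.1 N); the robot touches nothing.
It fails at once if a contact force over 35 N on the pump unit (contact force between unit and anything else above 35 N).
It fails at once if the wrench moved over 30 mm (distance of wrench from where it was at the start of the episode above 0.03 m).
It fails at once if the jar moved over 30 mm (distance of jar from where it was at the start of the episode above 0.03 m).
It fails at once if the meter moved over 30 mm (distance of meter from where it was at the start of the episode above 0.03 m).
It also fails if it takes over 72 s, if anything falls off the work surface, if the arm or the gripper's body presses on something with over 40 N, if the wrist force passes 120 N, or if a joint passes its speed limit or range.

## Working session

There is one attempt and no reset: what is moved stays moved. The work goes in short steps, Python scripts to look and compute and a tool call to move; the robot and the scene stay as the last step left them, time stands still between calls to the robot, and variables do not carry over. Pictures are saved under pics/ and viewed, about 8 in all and at most 12, crops included, and the job is handed in when it is done.

Besides the shell and the picture viewer there is one more tool, called as name([rows], argument=value, ...), one row to a line, values as JSON. apply_moves: Moves the arm, as the interface text tells. Its arguments: {"type":"object","properties":{"moves":{"type":"array"},"hand":{"type":"number"}},"required":["moves"]}

```bash
mkdir -p pics; cat > h.py <<'E'
import numpy as np, cv2
from workcell import telemetry, cams, workorder
def shot(n,f):
    c=cams.camera(n); cv2.imwrite(f'pics/{f}.png',c['color'][:,:,::-1]); np.savez(f'pics/{f}.npz',**{k:np.array(v) for k,v in c.items()}); return c
def ray(c,u,v):
    f=210/np.tan(np.radians(float(c['fovy']))/2); T=np.array(c['camera_from_world']); R=T[:3,:3]
    return -R.T@T[:3,3], R.T@np.array([(u-c['cx'])/f,(v-c['cy'])/f,1])
def atz(c,u,v,z):
    o,d=ray(c,u,v); return o+d*(z-o[2])/d[2]
def proj(c,p):
    f=210/np.tan(np.radians(float(c['fovy']))/2); T=np.array(c['camera_from_world']); q=T[:3,:3]@np.array(p)+T[:3,3]
    return np.array([c['cx']+f*q[0]/q[2],c['cy']+f*q[1]/q[2]])
def load(f): return dict(np.load(f'pics/{f}.npz'))
E
python3 - <<'E'
from h import *
a=shot('top','t0');b=shot('side','s0')
for c in(a,b): print(c['fovy'],c['cx'],c['cy'],ray(c,280,210))
print(telemetry.get_obs())
E
```

```text
49.4818798868036 275.875280144626 207.7840552461861 (array([0.52402293, 0.07365712, 1.33807373]), array([ 0.05222396, -0.01530307, -0.998571  ]))
45.60453089548066 276.1019034483752 210.3374291381906 (array([ 0.41341462, -1.04329193,  0.81468371]), array([ 0.14733112,  0.82464707, -0.54617956]))
{'clock': 0.1, 'joint_pos': array([ 1.25099527e+00,  2.41337015e-01,  3.81400922e-03,  1.33520936e+00,
       -5.42378599e-06,  1.57080880e+00]), 'joint_vel': array([-0.0013376 ,  0.0010723 ,  0.00440974,  0.00216397,  0.00022226,
        0.00022187]), 'tau': array([ 3.14935769e-04, -3.73136866e+01,  2.53011024e+01,  1.08651703e-02,
        4.78458003e-05, -2.79413250e-06]), 'eef_pos': array([0.15699969, 0.47407242, 0.22258517]), 'tool_rot': array([ 8.10675124e-01,  5.85495436e-01, -7.83154226e-04,  5.68979081e-04]), 'ft_force': array([ 0.51166044,  0.08439274, -0.15287706]), 'ft_torque': array([ 0.04159306,  0.02904645, -0.02280502]), 'grip_width': 0.08572619668776463}
```

View pics/t0.png

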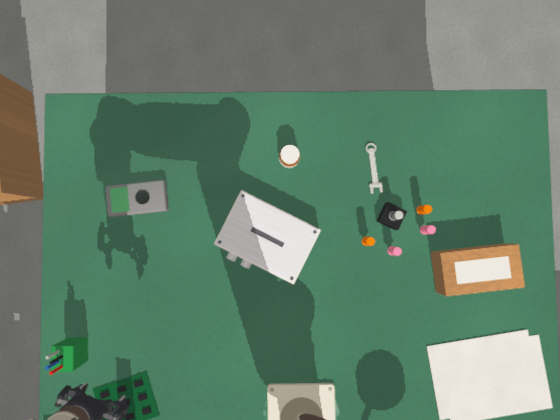

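View pics/s0.png

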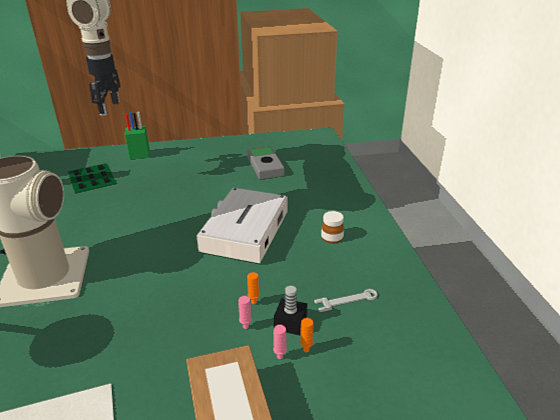

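The top view shows the unit with its groove from about (251,229) to (284,244), the stand at (392,216) with the steel probe's top near (398,215), and orange and pink look-alikes around it. I'll enlarge both areas.

```bash
python3 - <<'E'
from h import *
i=cv2.imread('pics/t0.png')
a=cv2.resize(i[185:290,210:325],None,fx=5,fy=5,interpolation=cv2.INTER_CUBIC)
j=cv2.imread('pics/s0.png')
b=cv2.resize(i[195:245,370:420],(260,262),interpolation=cv2.INTER_CUBIC)
d=cv2.resize(j[280:335,265:315],(238,262),interpolation=cv2.INTER_CUBIC)
o=np.zeros((530,220+600,3),np.uint8)[:, :800]
o=np.zeros((530,800,3),np.uint8);a=a[:525,:540];o[:a.shape[0],:a.shape[1]]=a;o[:262,540:800]=b;o[265:527,545:783]=d
cv2.imwrite('pics/c1.png',o)
E
```

```text
(no output)
```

View pics/c1.png

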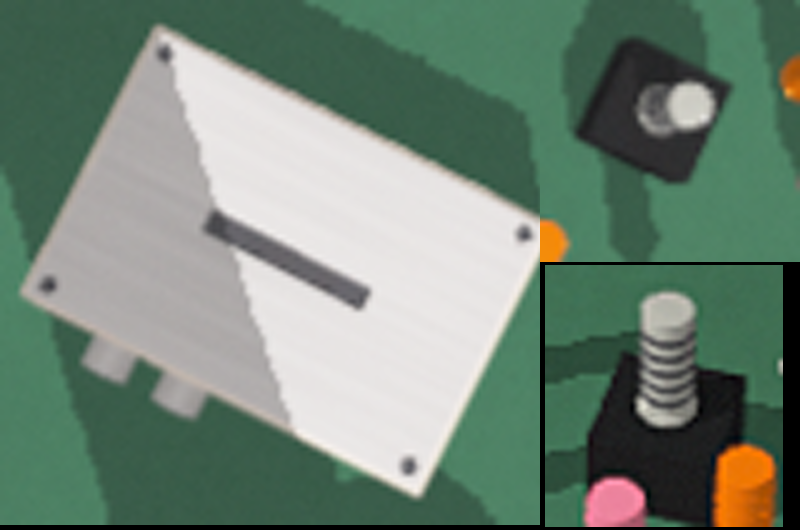

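The crop shows the groove ends at about (252.2,229.4) and (283.2,244.6) in the top picture. The probe's top centre is at about (398.8,214.8), and the ports are on the lower-left side, so unit +y runs to the upper left.

```bash
python3 - <<'E'
from h import *
c=load('t0');s=load('s0')
A=atz(c,252.2,229.4,.065);B=atz(c,283.2,244.6,.065);P=atz(c,398.8,214.8,.1)
print(A,B,(A+B)/2,np.linalg.norm(A-B),np.degrees(np.arctan2(*(A-B)[[1,0]])))
print('probe',P, 'side', atz(s,265+(667-545)/4.76,280+(307-265)/4.76,.1))
for st in [(412,467-0)]: pass
f=[atz(c,210+u/5,185+v/5,.065) for u,v in((165,53),(524,233),(48,285),(408,466))]
print(np.mean(f,0),np.degrees(np.arctan2(*(f[0]-f[1])[[1,0]])),np.degrees(np.arctan2(*(f[2]-f[3])[[1,0]])))
from scipy.spatial.transform import Rotation as R
print(R.from_quat(telemetry.get_obs()['tool_rot']).as_matrix().round(3))
for u,v in((425,210),(369,241),(395,252),(428,230)): print(atz(c,u,v,.085))
E
```

```text
[0.5372008  0.13230131 0.065     ] [0.49400618 0.04629559 0.065     ] [0.51560349 0.08929845 0.065     ] 0.09624322308834019 63.33284122819557
probe [ 0.57238852 -0.26867912  0.1       ] side [ 0.57347891 -0.26782394  0.1       ]
[0.51630739 0.09059573 0.065     ] 62.75783484709905 62.82859046620495
[[ 0.314  0.949 -0.001]
 [ 0.949 -0.314 -0.002]
 [-0.002  0.    -1.   ]]
[ 0.5854813  -0.34555607  0.085     ]
[ 0.50183047 -0.18900459  0.085     ]
[ 0.47098284 -0.25973719  0.085     ]
[ 0.53029933 -0.35221457  0.085     ]
```

apply_moves([
  [[-30, 33, 0, 0], [-30, 33, 0, 0], [-30, 33, 0, 0], [-30, 33, 0, 0], [-30, 33, 0, 0], [-30, 33, 0, 0], [-30, 33, 0, 0], [-30, 33, 0, 0], [-30, 33, 0, 0], [-30, 33, 0, 0]],
], hand=1)

```text
clock: 1.1
eef_pos: [0.3806, 0.0759, 0.2192]
tool_rot: [0.806, 0.591, -0.003, 0.001]
ft_force: [0.9, 1.0, -0.3]
grip_width: 0.0854
```

apply_moves([
  [[-30, 33, 0, 0], [-30, 33, 0, 0], [-30, 33, 0, 0], [-30, 33, 0, 0], [-30, 33, 0, 0], [-30, 33, 0, 0], [-30, 33, 0, 0], [0, 0, 0, 4.4], [0, 0, 0, 4.4], [0, 0, 0, 0]],
])

```text
clock: 2.1
eef_pos: [0.5408, -0.2139, 0.2121]
tool_rot: [0.854, 0.521, -0.005, -0.002]
ft_force: [0.5, 0.8, -0.1]
grip_width: 0.0853
```

```bash
cat >> h.py <<'E'
from scipy.spatial.transform import Rotation as Ro
def go(p,ang=62.9):
    o=telemetry.get_obs();M=Ro.from_quat(o['tool_rot']).as_matrix()
    a=np.degrees(np.arctan2(M[1,0],M[0,0]));print('pos',o['eef_pos'].round(4),'ang',a.round(2),'tilt',M[:2,2].round(4),'F',o['ft_force'].round(1))
    print('move mm',(M.T@(np.array(p)-o['eef_pos'])*1e3).round(1),'turn',round(a-ang,2))
E
python3 - <<'E'
from h import *
c=shot('wrist','w0'); go([.573,-.268,.2]); print(proj(c,[.573,-.268,.1]),c['fovy'])
E
```

```text
pos [ 0.5406 -0.2137  0.2121] ang 62.83 tilt [-0.0121 -0.0016] F [-0.4 -0.2  0.2]
move mm [-33.5  53.8  11.8] turn -0.07
[247.43551538 256.30324321] 70.96109501893616
```

View pics/w0.png

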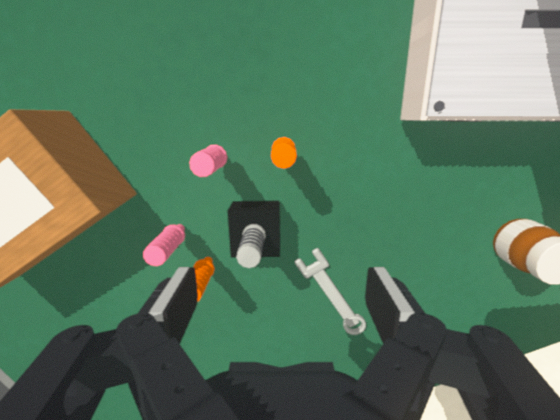

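The wrist view shows the steel probe's top at about (249.5,254.5), within about 2 px of the prediction. The look-alikes and the spanner are clear of the fingers.

```bash
python3 - <<'E'
from h import *
p=atz(load('w0'),249.5,254.5,.1);print(p); go([.573,-.268,.12])
E
```

```text
[ 0.57220852 -0.26521385  0.1       ]
pos [ 0.5406 -0.2137  0.2121] ang 62.83 tilt [-0.0121 -0.0016] F [-0.4 -0.2  0.2]
move mm [-32.9  54.6  91.8] turn -0.07
```

apply_moves([
  [[-8, 13, 0, 0], [-8, 13, 0, 0], [-8, 13, 0, 0], [-8, 13, 0, 0], [0, 2, 12, 0], [0, 0, 12, 0], [0, 0, 12, 0], [0, 0, 12, 0], [0, 0, 12, 0], [0, 0, 0, 0]],
])

```text
clock: 3.15
eef_pos: [0.5693, -0.2591, 0.1441]
tool_rot: [0.848, 0.53, -0.008, -0.007]
ft_force: [0.3, -0.5, -0.4]
grip_width: 0.0851
```

```bash
python3 - <<'E'
from h import *
c=shot('wrist','w1'); go([.5727,-.2672,.12]); go([.5727,-.2672,.073]);print(proj(c,[.5727,-.2672,.1]))
E
```

```text
pos [ 0.5697 -0.2592  0.1451] ang 64.0 tilt [-0.0199  0.0038] F [-0.1  0.3 -1.3]
move mm [-5.7  6.6 25. ] turn 1.1
pos [ 0.5697 -0.2592  0.1451] ang 64.0 tilt [-0.0199  0.0038] F [-0.1  0.3 -1.3]
move mm [-5.5  7.6 72. ] turn 1.1
[272.29698956 241.28534983]
```

View pics/w1.png

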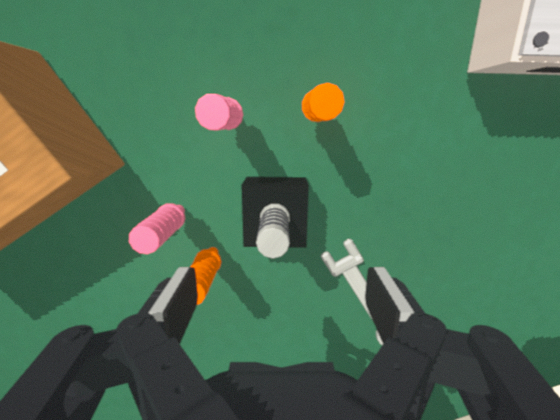

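The probe's top is at about (273,243), which agrees with the prediction of (272,241). Next I descend around it.

apply_moves([
  [[-2, 2.5, 8, 0.5], [-2, 2.5, 8, 0.5], [-1.5, 2.5, 8, 0], [0, 0, 8, 0], [0, 0, 8, 0], [0, 0, 8, 0], [0, 0, 8, 0], [0, 0, 8, 0], [0, 0, 0, 0], [0, 0, 0, 0]],
])

```text
clock: 4.2
eef_pos: [0.5732, -0.2674, 0.076]
tool_rot: [0.853, 0.522, -0.007, -0.006]
ft_force: [-0.3, -0.1, 0.8]
grip_width: 0.0854
```

```bash
python3 - <<'E'
from h import *
go([.5727,-.2672,.073])
E
```

```text
pos [ 0.5732 -0.2674  0.076 ] ang 62.98 tilt [-0.0187  0.0035] F [-0.3 -0.1  0.8]
move mm [-0.1 -0.4  3. ] turn 0.08
```

apply_moves([
  [[0, 0, 0, 0], [0, 0, 0, 0], [0, 0, 0, 0], [0, 0, 0, 0], [0, 0, 0, 0], [0, 0, 0, 0], [0, 0, 0, 0], [0, 0, 0, 0], [0, 0, 0, 0], [0, 0, 0, 0]],
], hand=-1)

```text
clock: 5.2
eef_pos: [0.5742, -0.268, 0.0779]
tool_rot: [0.853, 0.522, -0.006, -0.005]
ft_force: [-1.3, -0.2, 0.4]
grip_width: 0.0216
```

apply_moves([
  [[0, 0, -3, 0], [0, 0, -6, 0], [0, 0, -10, 0], [0, 0, -10, 0], [0, 0, -10, 0], [0, 0, -10, 0], [0, 0, -10, 0], [0, 0, -10, 0], [0, 0, -10, 0], [0, 0, 0, 0]],
])

```text
clock: 6.2
eef_pos: [0.5755, -0.2678, 0.1641]
tool_rot: [0.853, 0.522, -0.006, -0.005]
ft_force: [0.4, -0.1, -2.2]
grip_width: 0.0218
```

```bash
python3 - <<'E'
from h import *
go([.516,.090,.16]);print(telemetry.get_obs()['grip_width'])
E
```

```text
pos [ 0.5755 -0.2678  0.1641] ang 62.99 tilt [-0.016   0.0024] F [ 0.4 -0.1 -2.2]
move mm [ 291.8 -215.4    5.9] turn 0.09
0.021761116635012796
```

apply_moves([
  [[14, -12, -2, 0], [28, -24, -2, 0], [28, -24, -1, 0], [28, -24, -1, 0], [28, -24, -1, 0], [28, -24, -1, 0], [28, -24, -1, 0], [28, -24, 0, 0], [28, -24, 0, 0], [0, 0, 0, 0]],
])

```text
clock: 7.2
eef_pos: [0.4987, 0.0459, 0.1728]
tool_rot: [0.854, 0.52, -0.007, -0.006]
ft_force: [0.2, -0.9, -2.5]
grip_width: 0.0213
```

```bash
python3 - <<'E'
from h import *
go([.4978,.0544,.145]);print(telemetry.get_obs()['grip_width'])
E
```

```text
pos [0.4987 0.0459 0.1728] ang 62.7 tilt [-0.0171  0.003 ] F [ 0.2 -0.9 -2.5]
move mm [ 7.2 -4.3 27.9] turn -0.2
0.0212962952607743
```

apply_moves([
  [[2.5, -1.5, 5, -0.2], [2.5, -1.5, 5, 0], [2, -1, 5, 0], [0, 0, 5, 0], [0, 0, 5, 0], [0, 0, 0, 0], [0, 0, 0, 0], [0, 0, 0, 0], [0, 0, 0, 0], [0, 0, 0, 0]],
])

```text
clock: 8.2
eef_pos: [0.4983, 0.0511, 0.1446]
tool_rot: [0.854, 0.52, -0.008, -0.005]
ft_force: [-0.3, 0.4, -2.4]
grip_width: 0.0215
```

```bash
python3 - <<'E'
from h import *
w=shot('wrist','w2');s=shot('side','s2')
go([.4978,.0544,.128])
o=telemetry.get_obs();t=o['eef_pos']+Ro.from_quat(o['tool_rot']).as_matrix()[:,2]*.063
A=np.array([.5377,.1347,.065]);B=np.array([.4943,.0455,.065])
print('tip',t,proj(w,t),proj(s,t),'A',proj(w,A),proj(s,A),'B',proj(w,B),proj(s,B))
a=w['color'][:,:,::-1];x,y=(proj(s,t)).astype(int)
b=cv2.resize(s['color'][y-75:y+55,x-65:x+65,::-1],(420,420),interpolation=cv2.INTER_CUBIC);print(x,y)
xa,ya=proj(w,t).astype(int);print(xa,ya)
a=cv2.resize(a[ya-150:ya+60,xa-95:xa+95],(380,420),interpolation=cv2.INTER_CUBIC) if ya<360 else a[:,100:480]
cv2.imwrite('pics/c2.png',np.hstack([a,b]))
E
```

```text
pos [0.4983 0.0512 0.1446] ang 62.65 tilt [-0.0185  0.0014] F [-0.5  0.2 -2.5]
move mm [ 2.8 -1.6 16.6] turn -0.25
tip [0.49711322 0.05124309 0.08164816] [280.08824862 222.22912776] [238.25870261 216.96361248] A [392.66655553 213.00599413] [249.68181414 204.05398521] B [272.58342433 215.59960283] [237.76685234 223.49524729]
238 216
280 222
```

View pics/c2.png

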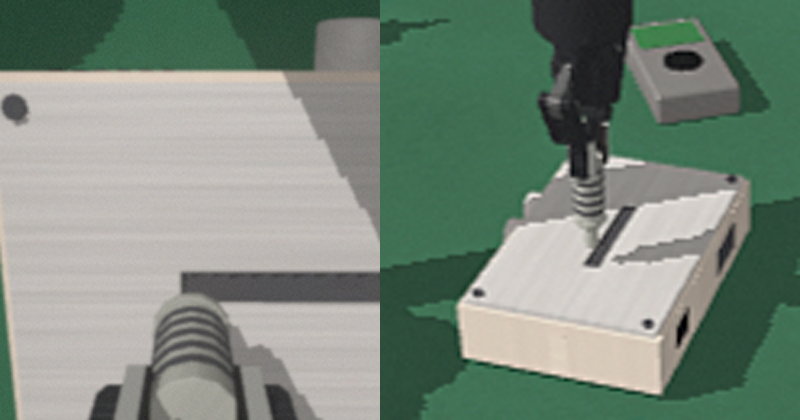

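The crop shows the groove's near end at wrist pixel (275.5,215.3), running parallel to the tool's x. In the side view the nose is at about (238.3,218.4), against a prediction of (238.3,217).

```bash
python3 - <<'E'
from h import *
w=load('w2');s=load('s2');u=np.array([np.cos(np.radians(62.8)),np.sin(np.radians(62.8))]);n=np.array([u[1],-u[0]])
E=atz(w,275.5,215.3,.065)[:2];E2=atz(w,375,215.3,.065)[:2];m=np.array([.516,.0903]);t=np.array([.49711,.05124])
d=E2-E;print('end',E,'dir',np.degrees(np.arctan2(d[1],d[0])))
print('mid top-lat',m@n,'wrist-lat',E@n,E2@n,'tip lat',t@n,'| along: mid',m@u,'wrist mid',E@u+.05,'tip',t@u)
S=[atz(s,239.6,222.7,.062)[:2],atz(s,249.5,205.4,.062)[:2]]
print('side',[(p@n,p@u) for p in S])
# tip seen in side: lateral component
q=atz(s,238.3,218.4,.0816)[:2];print('side tip',q@n,q@u)
E
```

```text
end [0.49517674 0.04777473] dir 62.75102538982608
mid top-lat 0.41766290580490945 wrist-lat 0.4185805694958519 0.41865098885689345 tip lat 0.4187160755443494 | along: mid 0.3161768288704904 wrist mid 0.31883588562909926 tip 0.27280164548759356
side [(np.float64(0.4204921418857273), np.float64(0.27529370731827696)), (np.float64(0.41684694210758355), np.float64(0.363231936627734))]
side tip 0.4212049348698759 0.26657011901872546
```

apply_moves([
  [[2, 0, 3, 0], [2, -0.3, 3, 0], [1, 0, 3, 0], [0, 0, 2, 0], [0, 0, 1, 0], [0, 0, 0, 0], [0, 0, 0, 0], [0, 0, 0, 0], [0, 0, 0, 0], [0, 0, 0, 0]],
])

```text
clock: 9.3
eef_pos: [0.5003, 0.0565, 0.1316]
tool_rot: [0.854, 0.52, -0.007, -0.005]
ft_force: [-0.5, -0.2, -2.2]
grip_width: 0.0214
```

```bash
cat >> h.py <<'E'
def st(h=.063):
    o=telemetry.get_obs();M=Ro.from_quat(o['tool_rot']).as_matrix();t=o['eef_pos']+M[:,2]*h
    a=np.radians(62.8);u=np.array([np.cos(a),np.sin(a)]);n=np.array([u[1],-u[0]]);F=o['ft_force']
    print('t',round(o['clock'],2),'along',round((t[:2]@u-.3175)*1e3,1),'lat',round((t[:2]@n-.4183)*1e3,1),'z',round(t[2]*1e3,2),'F u,n,z',round(F[:2]@u,1),round(F[:2]@n,1),round(F[2],1),'tilt',M[:2,2].round(4),'ang',np.degrees(np.arctan2(M[1,0],M[0,0])).round(2),o['grip_width'].round(4))
E
python3 -c "from h import *;st()"
```

```text
Traceback (most recent call last):
  File "h.py", line 22, in st
    print('t',round(o['clock'],2),'along',round((t[:2]@u-.3175)*1e3,1),'lat',round((t[:2]@n-.4183)*1e3,1),'z',round(t[2]*1e3,2),'F u,n,z',round(F[:2]@u,1),round(F[:2]@n,1),round(F[2],1),'tilt',M[:2,2].round(4),'ang',np.degrees(np.arctan2(M[1,0],M[0,0])).round(2),o['grip_width'].round(4))
                                                                                                                                                                                                                                                                       ^^^^^^^^^^^^^^^^^^^^^
AttributeError: 'float' object has no attribute 'round'
```

```bash
sed -i "s/o\['grip_width'\].round(4)/round(o['grip_width'],4)/" h.py; python3 -c "from h import *;st()"
```

```text
t 9.3 along -39.1 lat -0.2 z 68.64 F u,n,z -0.4 -0.4 -2.2 tilt [-0.0183  0.0014] ang 62.68 0.0214
```

apply_moves([
  [[0, 0, 1, 0], [0, 0, 1, 0], [0, 0, 1, 0], [0, 0, 1, 0], [0, 0, 0.5, 0], [0, 0, 0.5, 0], [0, 0, 0, 0], [0, 0, 0, 0], [0, 0, 0, 0], [0, 0, 0, 0]],
])

```text
clock: 10.3
eef_pos: [0.5002, 0.0564, 0.1263]
tool_rot: [0.854, 0.52, -0.007, -0.005]
ft_force: [0.5, 0.1, -2.5]
grip_width: 0.0216
```

```bash
python3 -c "from h import *;st()"
```

```text
t 10.3 along -39.1 lat -0.2 z 63.3 F u,n,z 0.3 0.5 -2.5 tilt [-0.0181  0.0014] ang 62.67 0.0216
```

apply_moves([
  [[0, 0, 0.4, 0], [0, 0, 0.4, 0], [0, 0, 0.4, 0], [0, 0, 0.4, 0], [0, 0, 0.4, 0], [0, 0, 0, 0], [0, 0, 0, 0], [0, 0, 0, 0], [0, 0, 0, 0], [0, 0, 0, 0]],
])

```text
clock: 11.3
eef_pos: [0.5004, 0.0564, 0.1246]
tool_rot: [0.854, 0.52, -0.007, -0.005]
ft_force: [-0.4, 0.3, -2.4]
grip_width: 0.0214
```

```bash
python3 -c "from h import *;st()"
```

```text
t 11.3 along -39.0 lat 0.0 z 61.57 F u,n,z 0.1 -0.5 -2.4 tilt [-0.0173  0.0014] ang 62.67 0.0214
```

apply_moves([
  [[0, 0, 0.4, 0], [0, 0, 0.4, 0], [0, 0, 0.4, 0], [0, 0, 0.4, 0], [0, 0, 0.4, 0], [0, 0, 0, 0], [0, 0, 0, 0], [0, 0, 0, 0], [0, 0, 0, 0], [0, 0, 0, 0]],
])

```text
clock: 12.3
eef_pos: [0.5011, 0.0562, 0.1243]
tool_rot: [0.854, 0.52, -0.006, -0.004]
ft_force: [-0.7, -0.1, 2.3]
grip_width: 0.0215
```

```bash
python3 -c "from h import *;st()"
```

```text
t 12.3 along -38.8 lat 0.8 z 61.28 F u,n,z -0.4 -0.5 2.3 tilt [-0.0148  0.0011] ang 62.66 0.0215
```

apply_moves([
  [[1, -0.2, 0.3, 0], [1, -0.2, 0.3, 0], [1, 0, 0.3, 0], [1, 0, 0.3, 0], [1, 0, 0.3, 0], [1, 0, 0.3, 0], [1, 0, 0.3, 0], [1, 0, 0.3, 0], [1, 0, 0.3, 0], [1, 0, 0.3, 0]],
])

```text
clock: 13.3
eef_pos: [0.5023, 0.0578, 0.124]
tool_rot: [0.855, 0.518, -0.013, 0.002]
ft_force: [-2.7, -3.1, 5.9]
grip_width: 0.0212
```

```bash
python3 -c "from h import *;st()"
```

```text
t 13.3 along -38.0 lat 1.4 z 61.05 F u,n,z -4.0 -1.0 5.9 tilt [-0.0189 -0.0172] ang 62.42 0.0212
```

apply_moves([
  [[0, 0, -0.5, 0], [0, 0, -0.5, 0], [1, -0.2, 0, 0], [1.5, -0.2, 0, 0], [1.5, -0.2, 0, 0], [1.5, -0.2, 0, 0], [1.5, -0.2, 0.1, 0], [1.5, 0, 0.1, 0], [1.5, 0, 0.1, 0], [1.5, 0, 0.1, 0]],
])

```text
clock: 14.3
eef_pos: [0.5055, 0.066, 0.124]
tool_rot: [0.856, 0.517, -0.016, 0.005]
ft_force: [-2.8, -5.4, 3.9]
grip_width: 0.0215
```

```bash
python3 -c "from h import *;st()"
```

```text
t 14.3 along -29.8 lat 0.6 z 61.06 F u,n,z -6.1 0.0 3.9 tilt [-0.022  -0.0249] ang 62.32 0.0215
```

apply_moves([
  [[0, 0, -0.4, 0], [1.5, 0, -0.1, 0], [1.5, 0, -0.1, 0], [1.5, 0, -0.1, 0], [1.5, 0, 0, 0], [1.5, 0, 0, 0], [1.5, 0, 0, 0], [1.5, 0, 0, 0], [0, 0, 0.2, 0], [0, 0, 0.2, 0]],
])

```text
clock: 15.3
eef_pos: [0.5116, 0.0773, 0.1241]
tool_rot: [0.855, 0.518, -0.015, 0.004]
ft_force: [-1.9, -3.2, 4.7]
grip_width: 0.0212
```

```bash
python3 -c "from h import *;st()"
```

```text
t 15.3 along -16.8 lat 0.8 z 61.15 F u,n,z -3.8 -0.3 4.7 tilt [-0.0208 -0.0229] ang 62.36 0.0212
```

apply_moves([
  [[0, 0, -0.3, 0], [1.5, 0, 0, 0], [1.5, 0, 0, 0], [1.5, 0, 0, 0], [1.5, 0, 0, 0], [1.5, 0, 0, 0], [1.5, 0, 0, 0], [1.5, 0, 0, 0], [0, 0, 0.2, 0], [0, 0, 0.2, 0]],
])

```text
clock: 16.3
eef_pos: [0.5166, 0.0866, 0.124]
tool_rot: [0.856, 0.517, -0.015, 0.005]
ft_force: [-2.3, -3.3, 4.8]
grip_width: 0.0215
```

```bash
python3 -c "from h import *;st()"
```

```text
t 16.3 along -6.3 lat 1.1 z 61.08 F u,n,z -4.0 -0.5 4.8 tilt [-0.021  -0.0246] ang 62.33 0.0215
```

apply_moves([
  [[0, 0, -0.3, 0], [1.5, 0, 0, 0], [1.5, -0.1, 0, 0], [1.5, -0.1, 0, 0], [1.5, -0.1, 0, 0], [1.5, -0.1, 0, 0], [1.5, 0, 0, 0], [1.5, 0, 0, 0], [0, 0, 0.2, 0], [0, 0, 0.2, 0]],
])

```text
clock: 17.3
eef_pos: [0.521, 0.095, 0.124]
tool_rot: [0.856, 0.517, -0.017, 0.007]
ft_force: [-3.1, -4.1, 4.8]
grip_width: 0.0214
```

```bash
python3 -c "from h import *;st()"
```

```text
t 17.3 along 2.9 lat 1.2 z 61.09 F u,n,z -5.0 -0.9 4.8 tilt [-0.0217 -0.0287] ang 62.27 0.0214
```

apply_moves([
  [[0, 0, -0.4, 0], [1.5, 0, 0, 0], [1.5, -0.1, 0, 0], [1.5, -0.1, -0.1, 0], [1.5, -0.1, 0, 0], [1.5, -0.1, 0, 0], [1.5, -0.1, 0, 0], [1.5, 0, 0, 0], [0, 0, 0.1, 0], [0, 0, 0.2, 0]],
])

```text
clock: 18.3
eef_pos: [0.5241, 0.1014, 0.124]
tool_rot: [0.856, 0.516, -0.02, 0.01]
ft_force: [-2.5, -3.8, 6.1]
grip_width: 0.0215
```

```bash
python3 -c "from h import *;st()"
```

```text
t 18.3 along 9.5 lat 1.1 z 61.07 F u,n,z -4.5 -0.5 6.1 tilt [-0.0249 -0.0372] ang 62.16 0.0215
```

apply_moves([
  [[0, 0, -0.5, 0], [0, 0, -0.4, 0], [1.5, -0.1, -0.1, 0], [1.5, -0.1, -0.1, 0], [1.5, -0.1, -0.1, 0], [1.5, -0.1, -0.1, 0], [1.5, -0.1, 0, 0], [1.5, 0, 0, 0], [1.5, 0, 0, 0], [0, 0, 0.2, 0]],
])

```text
clock: 19.3
eef_pos: [0.5285, 0.1145, 0.1218]
tool_rot: [0.856, 0.517, -0.02, 0.007]
ft_force: [-0.6, -0.8, 1.1]
grip_width: 0.0213
```

```bash
python3 -c "from h import *;st()"
```

```text
t 19.3 along 23.3 lat -1.1 z 58.89 F u,n,z -1.0 -0.1 1.1 tilt [-0.0277 -0.0327] ang 62.27 0.0213
```

The nose has dropped 2.2 mm at about +23 mm along the groove, so it is entering the shutter. I'll press down gently there.

apply_moves([
  [[0, 0, 0.4, 0], [0, 0, 0.5, 0], [0, 0, 0.5, 0], [0, 0, 0.5, 0], [0, 0, 0.5, 0], [0, 0, 0.5, 0], [0, 0, 0.5, 0], [0, 0, 0.5, 0], [0, 0, 0.5, 0], [0, 0, 0.5, 0]],
])

```text
clock: 20.3
eef_pos: [0.5298, 0.1137, 0.1213]
tool_rot: [0.856, 0.516, -0.018, 0.008]
ft_force: [-3.1, -2.9, 6.3]
grip_width: 0.0216
```

```bash
python3 -c "from h import *;st()"
```

```text
t 20.3 along 23.3 lat 0.6 z 58.38 F u,n,z -4.0 -1.4 6.3 tilt [-0.0219 -0.0325] ang 62.21 0.0216
```

apply_moves([
  [[0, 0, -0.4, 0], [-0.7, 0, 0, 0], [-0.7, 0, 0.1, 0], [-0.7, 0, 0.2, 0], [-0.5, 0, 0.3, 0], [0, 0, 0.4, 0], [0, 0, 0.4, 0], [0, 0, 0.4, 0], [0, 0, 0.4, 0], [0, 0, 0.4, 0]],
])

```text
clock: 21.3
eef_pos: [0.5283, 0.112, 0.1183]
tool_rot: [0.856, 0.517, -0.018, 0.007]
ft_force: [-1.3, -1.0, -0.0]
grip_width: 0.0212
```

```bash
python3 -c "from h import *;st()"
```

```text
t 21.3 along 21.2 lat 0.1 z 55.37 F u,n,z -1.5 -0.7 -0.0 tilt [-0.0223 -0.0308] ang 62.24 0.0212
```

apply_moves([
  [[-0.3, 0, 0.5, 0], [-0.3, 0, 0.6, 0], [0, 0, 0.8, 0], [0, 0, 0.8, 0], [0, 0, 0.8, 0], [0, 0, 0.8, 0], [0, 0, 0.8, 0], [0, 0, 0.8, 0], [0, 0, 0.8, 0], [0, 0, 0.8, 0]],
])

```text
clock: 22.3
eef_pos: [0.5279, 0.1115, 0.109]
tool_rot: [0.856, 0.517, -0.018, 0.007]
ft_force: [-0.6, -0.9, -0.0]
grip_width: 0.0214
```

```bash
python3 -c "from h import *;st()"
```

```text
t 22.3 along 20.6 lat -0.2 z 46.03 F u,n,z -1.1 -0.1 -0.0 tilt [-0.0232 -0.0303] ang 62.25 0.0214
```

apply_moves([
  [[0, 0, 0.8, 0], [0, 0, 0.8, 0], [0, 0, 0.8, 0], [0, 0, 0.8, 0], [0, 0, 0.8, 0], [0, 0, 0.5, 0], [0, 0, 0.4, 0], [0, 0, 0.4, 0], [0, 0, 0.4, 0], [0, 0, 0.4, 0]],
])

```text
clock: 23.3
eef_pos: [0.528, 0.1111, 0.103]
tool_rot: [0.856, 0.517, -0.017, 0.007]
ft_force: [-1.5, -0.7, 3.1]
grip_width: 0.0215
```

```bash
python3 -c "from h import *;st()"
```

```text
t 23.3 along 20.3 lat 0.1 z 40.02 F u,n,z -1.3 -1.0 3.1 tilt [-0.0224 -0.0306] ang 62.24 0.0215
```

apply_moves([
  [[0, 0, 0.4, 0], [0, 0, 0.4, 0], [0, 0, 0.4, 0], [0, 0, 0.4, 0], [0, 0, 0.4, 0], [0, 0, 0.4, 0], [0, 0, 0, 0], [0, 0, 0, 0], [0, 0, 0, 0], [0, 0, 0, 0]],
])

```text
clock: 24.3
eef_pos: [0.5281, 0.111, 0.103]
tool_rot: [0.856, 0.517, -0.016, 0.008]
ft_force: [-2.0, -1.4, 3.6]
grip_width: 0.0213
```

```bash
python3 -c "from h import *;st()"
```

```text
t 24.3 along 20.4 lat 0.5 z 40.04 F u,n,z -2.1 -1.1 3.6 tilt [-0.0201 -0.0303] ang 62.24 0.0213
```

Seated on the cover at about 6 N. I'll release it.

apply_moves([
  [[0, 0, 0, 0], [0, 0, 0, 0], [0, 0, 0, 0], [0, 0, 0, 0], [0, 0, 0, 0], [0, 0, 0, 0], [0, 0, 0, 0], [0, 0, 0, 0], [0, 0, 0, 0], [0, 0, 0, 0]],
], hand=1)

```text
clock: 25.3
eef_pos: [0.5291, 0.1125, 0.1015]
tool_rot: [0.856, 0.517, -0.015, 0.007]
ft_force: [-0.8, 0.3, -0.1]
grip_width: 0.0851
```

```bash
python3 - <<'E'
from h import *
st();w=shot('wrist','w3');s=shot('side','s3')
b=cv2.resize(s['color'][140:270,170:300,::-1],(420,420),interpolation=cv2.INTER_CUBIC)
cv2.imwrite('pics/c3.png',np.hstack([w['color'][:,90:470,::-1],b]))
E
```

```text
t 25.3 along 22.3 lat 0.5 z 38.54 F u,n,z -0.1 -0.8 -0.1 tilt [-0.0194 -0.0275] ang 62.28 0.0851
```

View pics/c3.png

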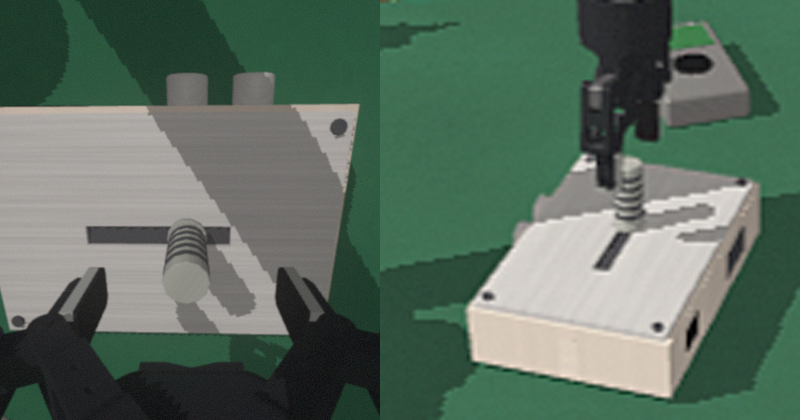

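The probe is standing in the groove with its collar on the cover. Its top is at about (186,282) in the left crop, and both fingers are clear of it. I'll retreat straight up.

apply_moves([
  [[0, 0, -6, 0], [0, 0, -10, 0], [0, 0, -14, 0], [0, 0, -14, 0], [0, 0, -14, 0], [0, 0, -14, 0], [0, 0, -14, 0], [0, 0, -14, 0], [0, 0, -10, 0], [0, 0, 0, 0]],
])

```text
clock: 26.4
eef_pos: [0.5323, 0.116, 0.2235]
tool_rot: [0.856, 0.517, -0.012, 0.008]
ft_force: [0.1, -0.6, -0.4]
grip_width: 0.0857
```

```bash
python3 - <<'E'
from h import *
st();w=shot('wrist','w4');s=shot('side','s4')
b=cv2.resize(s['color'][140:270,170:300,::-1],(420,420),interpolation=cv2.INTER_CUBIC)
p=np.array([.4183,0]);a=np.radians(62.8);u=np.array([np.cos(a),np.sin(a)]);n=np.array([u[1],-u[0]])
q=n*.4185+u*(.3175+.0205)
for z in(.065,.07,.125): print(z,proj(w,[*q,z])-[90,0],(proj(s,[*q,z])-[170,140])*420/130+[380,0])
cv2.imwrite('pics/c4.png',np.hstack([w['color'][:,90:470,::-1],b]))
E
```

```text
t 26.4 along 27.1 lat 2.2 z 160.51 F u,n,z -0.5 0.3 -0.4 tilt [-0.0132 -0.026 ] ang 62.27 0.0857
0.065 [186.68207342 189.28327417] [628.52559263 223.90495817]
0.07 [186.48228953 190.4469006 ] [628.27671451 218.98315846]
0.125 [183.8073209  206.02705626] [625.4722678  163.52257748]
```

View pics/c4.png

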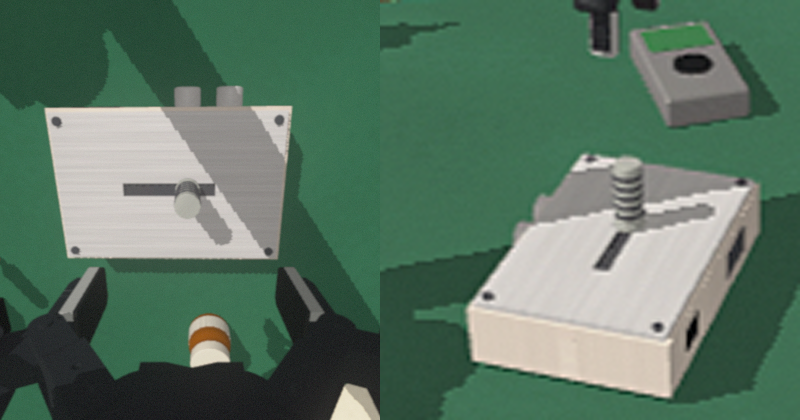

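The probe is upright. Its top is at about (628,164) in the side crop, and a fully seated probe should appear at (625,164).

```bash
python3 -c "
from h import *
print(workorder.job_done());print(telemetry.get_obs()['clock'])"
```

```text
the job is handed in; nothing more can be done
None
the job is handed in; nothing more can be done
```

The steel probe is standing fully home in the hidden socket, released, and the job is handed in. The arm had used about 26 s of the 72 s allowed. The hand-in gave no verdict.

- **How it went:** I gripped the probe by its handle, lifted it out of the stand and set its nose in the -y end of the groove. I slid it along under light contact until it dropped through the shutter, then pushed it down until the collar met the cover, opened the fingers and backed straight up. The socket turned out to be about 20 mm from the groove's middle, towards +y.
- **Forces:** the highest readings were about 8–9 N down and 6 N sideways, well under 35 N. I read the force only at the end of each move call, not continuously.
- **Last checks:** with the collar on the cover, the tip worked out at about 25 mm below the cover's upper face. The final side view showed the probe upright, with its top within about 1 px of where a seated probe should be. The fingers were well clear, and the contact force was about zero.
- **What did not go to plan:**
  - **Sticking:** friction stuck the probe at first, which tilted the tool by up to about 0.045 rad. I eased the load to free it.
  - **Overshoot:** the probe also went about 2 mm past the socket and needed a short backward move before it dropped in.
- **Bystanders:** the arm never went near the wrench, the jar or the meter, though I did not measure their final positions.

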